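# Spring open the first-aid cabinet at the frying counter

### The job

Someone at the fryer has burnt a hand: open the first-aid cabinet, the one with the white cross on green. It has no handle, so press its door with your fingertips near the free edge until the push catch lets go, and let the spring throw it ajar; then reach behind the free edge with the outside of a finger and swing the door wide open, about square to the cabinet, and leave it there. Only touch and push: do not pinch the door or pick anything up, keep the key cabinet beside it shut, and leave everything else on the counter standing where it is.

Things in the scene. Friction and masses are not known exactly. Their poses are not given: they have to be found in the camera images.
- aid_cab: First-aid cabinet: white steel box on the counter, 230 wide, 280 high, carcass 120 mm deep, green square with white cross on top and door. Origin: centre of its underside; x points from door to back, z up. Plain flush door without handle, 230 mm wide, 4 to 276 mm above the counter, front face 74 mm from the origin towards -x; hinge upright at the +y edge, free edge at -y. Boxes inside stand 65 mm behind the door's face.
- aid_press (a point): Point to press, on the front face of the first-aid door: 195 mm from the hinge axis, 32 mm from the free edge, 240 mm above the counter (40 mm below the cabinet's top). Moves with the door, with its axes (x inward, y towards the hinge). Pressed square-on here, the door gives 3 to 4 mm at about 5 N, which lets the catch go, and meets a hard stop at about 4.5 mm.
- aid_edge (a point): Free edge of the first-aid door, 227 mm from the hinge axis, 240 mm above the counter, midway in the 8 mm thick outer sheet (its front is aid_door_c1 in the rules); moves with the door. Behind the sheet is an 8 mm stiffening pan (aid_door_c3), set in 16 mm from the edges; the catch's striker pin juts 35 mm inward from the door 195 mm from the hinge, 93 to 127 mm above the counter.
- aid_hinge (a point): Point on the hinge axis of the first-aid door, 240 mm above the counter, midway in the door's outer sheet.
- aid_door (a joint): Opening angle of the first-aid door, rad: 0 shut on its catch, -0.022 pushed in to its stop, 1.6 fully open (the free edge swings out towards the robot, then to the cabinet's +y side). When the catch lets go and the finger backs off, a spring plunger throws it to about 0.35 to 0.5; past that it swings freely with slight friction and stays where left. Pushed shut again, it does not catch.
- key_cab: Key cabinet beside it, same size and build, door and push catch alike, but with a red key sign on top and door. Origin and axes as for aid_cab. To be left shut.
- key_door (a joint): Opening angle of the key cabinet's door in rad, 0 shut; to stay shut.
- cup: Bystander, loose: orange paper cup with a yellow band, 74 mm wide at the rim, 92 mm high; stands in front of the key cabinet; origin at the centre of its underside.
- shaker: Bystander, loose: glass salt shaker with a steel cap, 48 mm across, 112 mm high; stands in front of the key cabinet; origin at the centre of its underside.
- ketchup: Bystander, loose: red squeeze bottle, 66 mm across, 196 mm high with its nozzle; stands at the right; origin at the centre of its underside.
- mustard: Bystander, loose: yellow squeeze bottle, 66 mm across, 196 mm high with its nozzle; stands at the right; origin at the centre of its underside.
- chip_tray: Bystander, loose: white open serving tray, 130 x 180 mm, 32 mm high; lies at the right; origin at the centre of its underside.
- funnel: Bystander, loose: pale green plastic funnel standing mouth down, 116 mm across, 130 mm high; stands at the left; origin at the centre of its underside.
- jar: Bystander, loose: amber sauce jar with a red lid, 70 mm across, 100 mm high; stands at the left; origin at the centre of its underside.

How it is judged:
By the outcome, as a careful person would: the job done as asked, in the order asked, and still so for the second after the job is handed in, with the robot touching nothing.
It also fails if it takes over 56 s, if anything falls off the work surface, if the arm or the gripper's body presses on something with over 40 N, if the wrist force passes 120 N, or if a joint passes its speed limit or range.

### The arm

A 6-joint arm with a two-finger parallel gripper is mounted at the origin on the work surface. World frame = base frame: x ahead of the robot, y to its left, z up, the work surface at z = 0. Lengths are in m, angles in rad, forces in N, time in s.
With the tool pointing down it reaches from about 0.35 to 0.95 m from the base axis. Payload 17.4 kg.
Tool frame: the origin (TCP) lies midway between the tips of the shut fingers; the grasp point (between the pads) lies 19 mm behind it; z points along the fingers, y is the line along which they close (so a half turn about z gives the same grasp; the last joint's range is limited). The gripper opens to 93 mm and grips with 3 to 60 N. Pads are 15 mm wide; open, the fingers measure 128 mm over their backs; the gripper's body (75 mm by 188 mm) begins 65 mm behind the grasp point.
Start: joints at [-1.344, 0.116, 1.442, -0, 1.584, -0.038], TCP at [0.177, -0.651, 0.187] pointing down, gripper open.
Joint ranges: [-2.83, 2.83], [-0.83, 2.19], [0.07, 2.5], [-1.14, 4.28], [0.01, 3], [-2.97, 2.97]. Speed limits (rad/s): [1.89, 1.89, 2.22, 3.14, 3.14, 3.14].

### API

Orientations are given as a 3x3 rotation matrix whose columns are the frame's x, y, z axes.
In Python, from plant import manip gives the robot as it stands. Calls block until the motion is done:
- manip.move_ptp(position, orientation): joint-space move of the TCP to a pose.
- manip.movel(position, velocity=0.15, rot=None, max_force=None): straight line of the TCP; rot=None keeps the orientation; velocity is the mean speed in m/s. With max_force (N) it stops when the force on the tool has changed by that much, and returns True; else False.
- manip.set_joints(angles): joint-space move.
- manip.grip(opening, strength=None): finger opening in m; strength is the grip in N (None keeps the last); returns when the fingers have stopped.
- manip.hold(seconds).
- manip.ik(position, orientation): joint angles nearest the present ones, or None.
- manip.observe(): the state.
- manip.capture(name): name is "scene" or "top" or "wrist"; returns a dict with "color" (384x512x3 uint8, red, green, blue), "range_z" (384x512 float32, m along the optical axis (not along the pixel's ray), 0 where there is no reading), "fx", "fy", "cx", "cy" (pixels), "R" (3x3) and "t" (3): a world point X has camera coordinates R X + t; the wrist camera has in their place "tool_from_camera" (4x4, takes a point from camera to tool coordinates, whose origin is the TCP and whose axes are the flange's). Camera axes: x right, y down, z forward; pixel columns grow to the right and rows downward; lengths in m; the calibration is good to about 2 mm. A picture is of the moment at which its call begins: read the wrist's pose just before it.
A pose or a line that the arm cannot do raises manip.PlanningError and nothing moves.
- manip.finish_job(): hands the job in; it is judged then, once.
The state is a dict: "clock": time; "joint_pos": joint angles; "qd": joint speeds; "joint_efforts": joint torques, N m; "ee_pos": TCP position; "eef_rot": TCP orientation; "wrist_force": force on the tool from outside, world axes, zero at the start; "torque": the same for the moment, N m; "width": finger opening in m; "finger_force": force on a finger pad.
Only numpy, scipy, OpenCV 4.12 (cv2) and the standard library are available. Lean on these libraries where they do the work, as an engineer would, in place of code of your own. Each camera call takes 0.05 s, during which the arm holds its last target. There are 200 camera calls.

## Working session

There is one attempt and no reset: what is moved stays moved. The work goes in short steps, each a Python script; the robot and the scene stay as the last script left them, time stands still between calls to the robot, and variables do not carry over. Pictures are saved under pics/ and viewed, at most 10 in all, crops included, and the job is handed in when it is done.

```bash
ls; mkdir -p pics; python3 - <<'E'
from plant import manip
import cv2,numpy as np,pickle
d={}
for n in("scene","top"):
    c=manip.capture(n);d[n]=c;cv2.imwrite(f"pics/{n}0.png",c["color"][:,:,::-1])
    print(n,c["fx"],c["cx"],c["cy"],-c["R"].T@c["t"],c["R"].round(2).tolist(),(c["range_z"]>0).mean())
pickle.dump(d,open("d0.pkl","wb"))
print(manip.observe()["clock"])
E
```

```text
pics
scene 371.09215189315654 258.3661957754548 191.00724949317856 [0.96773436 0.10300315 1.37035086] [[-0.2, 0.98, -0.01], [0.93, 0.19, -0.32], [-0.31, -0.07, -0.95]] 0.9958648681640625
top 347.9408293566623 257.20591904063343 183.83148497141906 [0.37096495 0.00554289 1.26242152] [[-0.02, -1.0, -0.01], [-0.98, 0.02, -0.19], [0.19, 0.0, -0.98]] 0.9957834879557291
0.1
```

View pics/scene0.png

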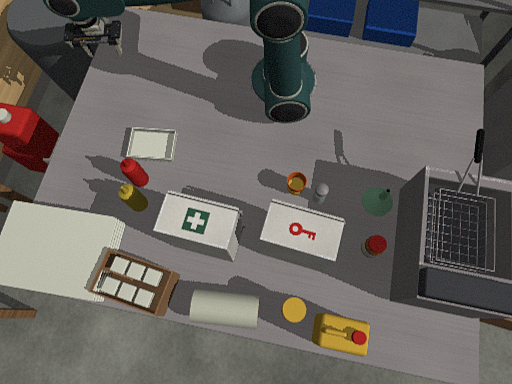

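View pics/top0.png

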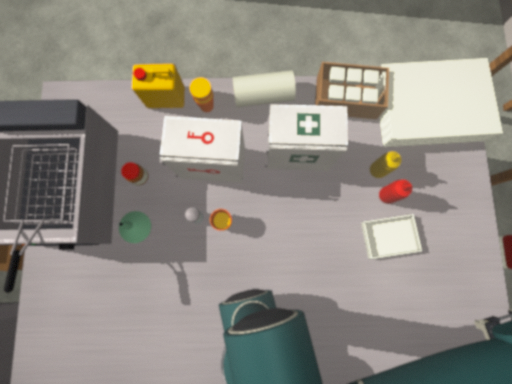

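The aid cabinet is at about (197,222) in the scene view and (308,125) in the top view. The key cabinet is to its left in the top view, at (202,140). The right side, where the free edge is, looks clear, with mustard and ketchup at (385,163) and (395,190) in the top view.

```bash
cat > h.py <<'E'
import numpy as np,cv2
def cloud(c):
    z=c["range_z"];v,u=np.mgrid[:384,:512]
    P=np.stack([(u-c["cx"])/c["fx"]*z,(v-c["cy"])/c["fy"]*z,z],-1)
    W=(P-c["t"])@c["R"]; W[z==0]=np.nan
    return W
def Rz(a): return np.array([[np.cos(a),-np.sin(a),0],[np.sin(a),np.cos(a),0],[0,0,1]])
E
python3 - <<'E'
import pickle;from h import *
d=pickle.load(open("d0.pkl","rb"))
for n,seeds in(("scene",{"aid":(180,215),"key":(280,225)}),("top",{"aid":(285,125),"key":(175,140)})):
    W=cloud(d[n]);m=((W[...,2]>.268)&(W[...,2]<.295)).astype(np.uint8)
    k,l=cv2.connectedComponents(m)
    for s,(u,v) in seeds.items():
        p=W[l==l[v,u]];r=cv2.minAreaRect((p[:,:2]*1000).astype(np.float32))
        print(n,s,len(p),np.median(p[:,2]).round(4),r,cv2.boxPoints(r).round(0).tolist())
    m=((W[...,2]>.015)&(W[...,2]<.4)).astype(np.uint8)
    k,l,st,ce=cv2.connectedComponentsWithStats(m)
    for i in range(1,k):
        if st[i,4]>60: p=W[l==i];print("  ",ce[i].round(),p.min(0).round(3),p.max(0).round(3))
E
```

```text
scene aid 3191 0.2789 ((738.2711791992188, -144.64981079101562), (231.2211456298828, 134.86964416503906), 87.13372039794922) [[665.0, -257.0], [800.0, -263.0], [811.0, -33.0], [677.0, -26.0]]
scene key 3291 0.2788 ((703.7396850585938, 175.8961181640625), (229.99632263183594, 135.14102172851562), 85.11732482910156) [[627.0, 67.0], [761.0, 56.0], [781.0, 285.0], [646.0, 296.0]]
   [94. 35.] [ 0.123 -0.75   0.212] [ 0.239 -0.551  0.4  ]
   [287.  89.] [-0.059 -0.099  0.015] [0.266 0.137 0.4  ]
   [138. 174.] [ 0.346 -0.553  0.015] [ 0.7   -0.36   0.197]
   [455. 243.] [0.285 0.528 0.015] [0.834 0.808 0.327]
   [296. 183.] [0.449 0.102 0.028] [0.523 0.173 0.1  ]
   [320. 193.] [0.483 0.208 0.016] [0.528 0.255 0.117]
   [379. 200.] [0.426 0.408 0.015] [0.522 0.505 0.136]
   [200. 225.] [ 0.666 -0.263  0.016] [ 0.811 -0.016  0.287]
   [301. 236.] [0.629 0.056 0.015] [0.781 0.304 0.286]
   [ 74. 257.] [ 0.751 -0.848  0.015] [ 1.053 -0.21   0.127]
   [374. 246.] [0.629 0.414 0.016] [0.695 0.48  0.106]
   [224. 309.] [ 0.909 -0.133  0.037] [1.039 0.096 0.116]
   [294. 310.] [0.897 0.164 0.09 
[... 612 characters left out ...]
 0.088 0.115]
   [202.  93.] [0.891 0.16  0.017] [0.968 0.232 0.164]
   [ 55. 176.] [0.279 0.524 0.015] [0.831 0.807 0.328]
   [203. 148.] [0.623 0.052 0.015] [0.776 0.301 0.285]
   [386. 164.] [ 0.629 -0.468  0.015] [ 0.694 -0.406  0.197]
   [134. 173.] [0.621 0.41  0.015] [0.687 0.478 0.104]
   [396. 191.] [ 0.534 -0.493  0.016] [ 0.599 -0.432  0.196]
   [194. 215.] [0.476 0.204 0.015] [0.522 0.252 0.114]
   [221. 219.] [0.447 0.098 0.028] [0.518 0.17  0.097]
   [133. 226.] [0.42  0.401 0.015] [0.52  0.501 0.133]
   [393. 236.] [ 0.342 -0.558  0.015] [ 0.491 -0.364  0.039]
   [245. 305.] [ 0.143 -0.042  0.106] [0.259 0.131 0.399]
   [490. 323.] [ 0.141 -0.702  0.217] [ 0.204 -0.554  0.348]
```

```bash
cat >> h.py <<'E'
Y=np.deg2rad(-2.88); O=np.array([.7435,-.1467,0]); RC=Rz(Y)
def C(x,y,z): return O+RC@np.array([x,y,z])   # cabinet -> world
PRESS=lambda dx:C(-.074+dx,-.083,.24)
HINGE=np.array([-.070,.112])
def ori(t,roll,yaw=Y):
    "tool z: t below horizontal, pointing along yaw; roll 0: closing line horizontal"
    z=Rz(yaw)@[np.cos(t),0,-np.sin(t)]; h=Rz(yaw)@[0,1,0]
    y=np.cos(roll)*h+np.sin(roll)*np.cross(z,h)
    return np.c_[np.cross(y,z),y,z]
E
python3 - <<'E'
from plant import manip;from h import *
s=manip.observe();print(s["eef_rot"].round(2) if hasattr(s["eef_rot"],'round') else s["eef_rot"],s["width"])
print(PRESS(0),C(-.07,.112,0))
for t in(0,20,40,60,90):
  for r in(0,90,180,270):
    R=ori(np.deg2rad(t),np.deg2rad(r))
    q=[manip.ik(p,R) for p in(PRESS(-.2),PRESS(.005))]
    print(t,r,[None if a is None else np.round(a,2).tolist() for a in q])
E
```

```text
[[ 0.97  0.26 -0.  ]
 [ 0.26 -0.97  0.  ]
 [ 0.   -0.   -1.  ]] 0.0928368987518906
[ 0.66542319 -0.22587709  0.24      ] [ 0.67921578 -0.03132436  0.        ]
0 0 [None, [-0.62, -0.29, 2.3, 2.16, 0.71, 2.42]]
0 90 [None, [-0.62, -0.29, 2.3, 2.16, 0.71, -2.29]]
0 180 [None, [-0.62, -0.29, 2.3, 2.16, 0.71, -0.72]]
0 270 [None, [-0.62, -0.29, 2.3, 2.16, 0.71, 0.85]]
20 0 [None, [-0.59, -0.39, 2.17, 1.24, 0.54, -2.96]]
20 90 [None, [-0.59, -0.39, 2.17, 1.24, 0.54, -1.39]]
20 180 [None, [-0.59, -0.39, 2.17, 1.24, 0.54, 0.18]]
20 270 [None, [-0.59, -0.39, 2.17, 1.24, 0.54, 1.75]]
40 0 [[-0.86, -0.81, 2.25, 0.66, 1.11, -2.49], [-0.53, -0.33, 1.96, 0.53, 0.77, -2.29]]
40 90 [[-0.86, -0.81, 2.25, 0.66, 1.11, -0.92], [-0.53, -0.33, 1.96, 0.53, 0.77, -0.72]]
40 180 [[-0.86, -0.81, 2.25, 0.66, 1.11, 0.65], [-0.53, -0.33, 1.96, 0.53, 0.77, 0.85]]
40 270 [[-0.86, -0.81, 2.25, 0.66, 1.11, 2.22], [-0.53, -0.33, 1.96, 0.53, 0.77, 2.42]]
60 0 [[-0.68, -0.61, 2.03, 0.31, 1.3, -2.22], [-0.45, -0.16, 1.7, 0.22, 1.12, -2.02]]
60 90 [[-0.68, -0.61, 2.03, 0.31, 1.3, -0.65], [-0.45, -0.16, 1.7, 0.22, 1.12, -0.45]]
60 180 [[-0.68, -0.61, 2.03, 0.31, 1.3, 0.93], [-0.45, -0.16, 1.7, 0.22, 1.12, 1.12]]
60 270 [[-0.68, -0.61, 2.03, 0.31, 1.3, 2.5], [-0.45, -0.16, 1.7, 0.22, 1.12, 2.69]]
90 0 [[-0.48, -0.25, 1.7, 0.0, 1.69, -2.0], [-0.36, 0.18, 1.29, 0.0, 1.68, -1.88]]
90 90 [[-0.48, -0.25, 1.7, 0.0, 1.69, -0.43], [-0.36, 0.18, 1.29, 0.0, 1.68, -0.31]]
90 180 [[-0.48, -0.25, 1.7, 0.0, 1.69, 1.14], [-0.36, 0.18, 1.29, 0.0, 1.68, 1.26]]
90 270 [[-0.48, -0.25, 1.7, 0.0, 1.69, 2.71], [-0.36, 0.18, 1.29, 0.0, 1.68, 2.83]]
```

```bash
python3 - <<'E'
from plant import manip;from h import *
import pickle
manip.grip(0.0,20)
R=ori(np.deg2rad(40),np.pi)
p=manip.observe()["ee_pos"];manip.movel([p[0],p[1],.38],.3)
manip.move_ptp(PRESS(-.14)+[0,0,.10],R)
s=manip.observe();c=manip.capture("wrist")
cv2.imwrite("pics/w1.png",c["color"][:,:,::-1]);pickle.dump((s,c),open("w1.pkl","wb"))
print(s["clock"],s["ee_pos"],s["width"],s["wrist_force"],c["tool_from_camera"])
E
```

```text
4.2833 [ 0.52562968 -0.21948783  0.34026828] 0.00031309830258074685 [ 0.1315131  -0.00330211  0.58593085] [[ 4.05668848e-04 -9.57176445e-01 -2.89504903e-01  8.04764422e-02]
 [ 9.99999817e-01  2.58556023e-04  5.46398483e-04 -6.68462779e-04]
 [-4.48146522e-04 -2.89505072e-01  9.57176375e-01 -1.97303332e-01]
 [ 0.00000000e+00  0.00000000e+00  0.00000000e+00  1.00000000e+00]]
```

View pics/w1.png

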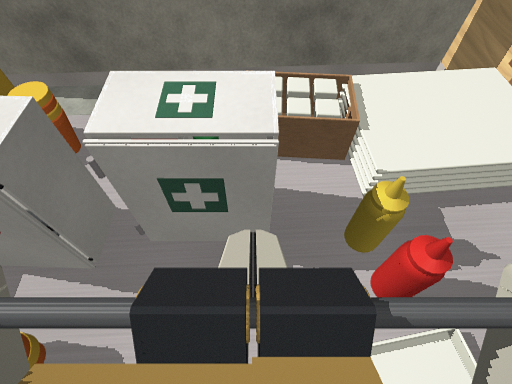

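The wrist view shows the aid door, with its top edge along row 140 and its free edge at column 277. The fingers are shut, with the tips at (252,233). I'll correct the cabinet pose from this closer depth view.

```bash
python3 - <<'E'
import pickle;from h import *
s,c=pickle.load(open("w1.pkl","rb"))
T=np.eye(4);T[:3,:3]=s["eef_rot"];T[:3,3]=s["ee_pos"];M=np.linalg.inv(T@c["tool_from_camera"])
c["R"]=M[:3,:3];c["t"]=M[:3,3]
W=cloud(c);L=(W-O)@RC
reg=np.zeros((384,512),bool);reg[60:225,80:290]=1
top=reg&(abs(L[...,2]-.28)<.006);p=L[top];print("top z",np.median(p[:,2]),np.percentile(p[:,0],[.5,99.5]),np.percentile(p[:,1],[.5,99.5]))
f=reg&(abs(L[...,0]+.074)<.015)&(L[...,2]>.1)&(L[...,2]<.26);p=L[f]
A=np.c_[p[:,1],np.ones(len(p))];print("front x=a*y+b",np.linalg.lstsq(A,p[:,0],rcond=None)[0],np.percentile(p[:,1],[.5,99.5]))
E
```

```text
top z 0.2797715009695172 [-0.0727117   0.05748607] [-0.11237922  0.11535127]
front x=a*y+b [ 0.00201701 -0.07549077] [-0.11221264  0.12203373]
```

```bash
sed -i 's/O=np.array(\[.7435,-.1467,0\])/O=np.array([.7421,-.1451,0])/' h.py; python3 - <<'E'
from plant import manip;from h import *
dz=np.array([0,0,-.005])
manip.movel(PRESS(-.05)+dz,.2)
manip.movel(PRESS(-.018)+dz,.08); manip.hold(.2)
f0=np.array(manip.observe()["wrist_force"])
hit=manip.movel(PRESS(.008)+dz,.012,max_force=9)
s=manip.observe();l=RC.T@(s["ee_pos"]-O)
print(hit,s["clock"],l,np.array(s["wrist_force"])-f0)
manip.hold(.2);s=manip.observe();print(RC.T@(s["ee_pos"]-O),np.array(s["wrist_force"])-f0)
manip.movel(PRESS(-.15)+dz,.15);manip.movel(PRESS(-.16)+dz+[0,0,.1],.2)
s=manip.observe();c=manip.capture("wrist");print(s["clock"])
import pickle;pickle.dump((s,c),open("w2.pkl","wb"));cv2.imwrite("pics/w2.png",c["color"][:,:,::-1])
c=manip.capture("top");pickle.dump(c,open("t2.pkl","wb"))
cv2.imwrite("pics/t2.png",c["color"][:,:,::-1])
E
```

```text
False 8.2333 [-0.06602042 -0.08300227  0.23504489] [0.54653354 0.22899282 1.58432385]
[-0.06602153 -0.08298762  0.23499772] [0.33380219 1.11061819 1.76241226]
10.2833
```

View pics/w2.png

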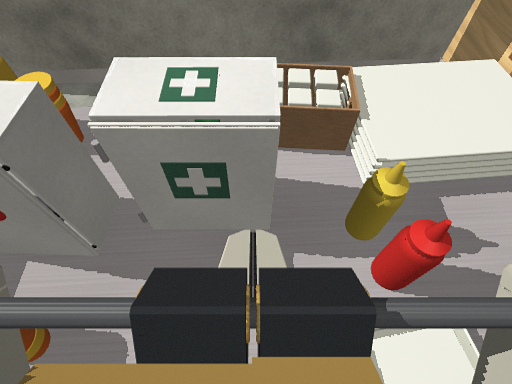

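The door is still shut, with its top edge at row 123 and no gap. The fingertips never made contact: the force stayed near 0 N. I'll press further with the same force guard.

```bash
python3 - <<'E'
from plant import manip;from h import *
dz=np.array([0,0,-.005])
manip.movel(PRESS(-.01)+dz,.2); manip.hold(.2)
f0=np.array(manip.observe()["wrist_force"])
for d in np.arange(.004,.0241,.002):
    hit=manip.movel(PRESS(d)+dz,.012,max_force=10)
    s=manip.observe();print(hit,(RC.T@(s["ee_pos"]-O)).round(4),(RC.T@(s["wrist_force"]-f0)).round(1))
    if hit:break
c=manip.capture("wrist")
cv2.imwrite("pics/w3.png",c["color"][:,:,::-1]);print(s["clock"])
E
```

```text
False [-0.07  -0.083  0.235] [-0.1 -0.5 -0.3]
False [-0.0679 -0.083   0.235 ] [-0.1 -0.7 -0.2]
False [-0.066 -0.083  0.235] [ 0.  -0.6 -0.4]
False [-0.0639 -0.083   0.235 ] [ 0.2 -0.3  0.6]
False [-0.0619 -0.083   0.235 ] [-0.6 -0.   0.2]
False [-0.0599 -0.083   0.235 ] [ 0.1 -0.1  0.8]
False [-0.0579 -0.083   0.235 ] [ 0.3 -0.3  0.4]
False [-0.056 -0.083  0.235] [-0.8 -0.6 -0.2]
False [-0.054 -0.083  0.235] [-3.5 -0.3  0.7]
False [-0.052 -0.083  0.235] [-4.1 -0.8  0.6]
True [-0.0505 -0.0831  0.2347] [-12.1  -0.5   5.4]
16.0333
```

View pics/w3.png

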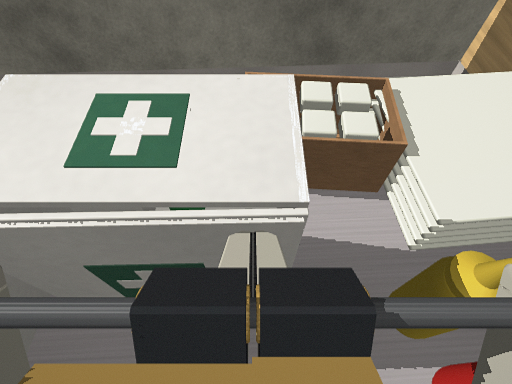

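The fingertips are on the door at (252,235), about 33 mm left of the free edge at column 305. The force curve matches the catch: about 4 N, then the hard stop after 4.5 mm. Backing off.

```bash
python3 - <<'E'
from plant import manip;from h import *
import pickle
dz=np.array([0,0,-.005])
manip.movel(PRESS(-.14)+dz,.25);manip.movel(PRESS(-.16)+dz+[0,0,.1],.25)
s=manip.observe();c=manip.capture("wrist");print(s["clock"])
pickle.dump((s,c),open("w4.pkl","wb"));cv2.imwrite("pics/w4.png",c["color"][:,:,::-1])
c=manip.capture("scene");pickle.dump(c,open("s4.pkl","wb"))
E
```

```text
17.4417
```

View pics/w4.png

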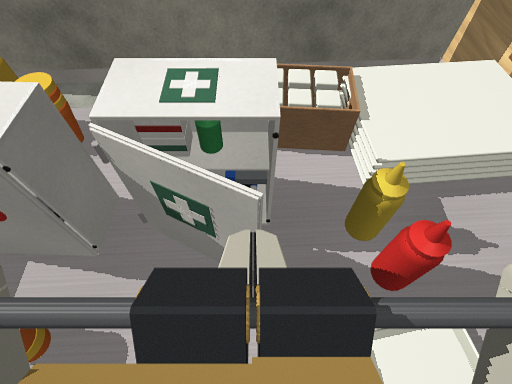

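The door is ajar: its top edge runs from (92,127) at the hinge to (262,197) at the free edge. Next I'll measure the door angle, and where the fingertips really are in tool coordinates.

```bash
cat >> h.py <<'E'
def wcal(s,c):
    T=np.eye(4);T[:3,:3]=s["eef_rot"];T[:3,3]=s["ee_pos"];M=np.linalg.inv(T@c["tool_from_camera"])
    c["R"]=M[:3,:3];c["t"]=M[:3,3];return c
E
python3 - <<'E'
import pickle;from h import *
s,c=pickle.load(open("w4.pkl","rb"));W=cloud(wcal(s,c))
tip=(W-s["ee_pos"])@s["eef_rot"]
for v in (232,236,240,245,255,265): print("tool",v,[tip[v,u].round(4).tolist() for u in(235,246,260)])
for n,w in(("w",W),("s",cloud(pickle.load(open("s4.pkl","rb"))))):
    L=(w-O)@RC
    m=(abs(L[...,2]-.274)<.005)&(L[...,0]<-.082)&(L[...,0]>-.25)&(abs(L[...,1])<.14)
    p=L[m][:,:2];
    if len(p)<5: print(n,len(p));continue
    vx,vy,x,y=cv2.fitLine(p.astype(np.float32),cv2.DIST_HUBER,0,.01,.01).ravel()
    print(n,len(p),"ang",np.arctan2(abs(vx),abs(vy)),"free",p[p[:,0].argmin()],p[p[:,1].argmin()],x,y)
E
```

```text
tool 232 [[-0.0792, -0.0238, 0.1639], [0.0089, -0.0045, -0.0354], [0.0086, 0.0039, -0.0347]]
tool 236 [[0.0088, -0.0107, -0.0409], [0.0089, -0.0044, -0.041], [0.0089, 0.0037, -0.0409]]
tool 240 [[0.009, -0.0104, -0.0466], [nan, nan, nan], [0.0093, 0.0036, -0.0472]]
tool 245 [[0.0091, -0.0101, -0.053], [0.0091, -0.0041, -0.053], [0.0087, 0.0034, -0.0522]]
tool 255 [[0.0087, -0.0095, -0.0635], [0.0089, -0.0039, -0.0638], [0.0087, 0.0032, -0.0635]]
tool 265 [[0.0085, -0.0089, -0.073], [0.0091, -0.0037, -0.0739], [0.0088, 0.0029, -0.0734]]
w 1505 ang 0.45905122 free [-0.17311687 -0.08682223] [-0.1692216  -0.09194199] -0.1302246 -0.007549923
s 142 ang 0.45754611 free [-0.16710261 -0.08380515] [-0.16532869 -0.0898595 ] -0.12340261 -0.002523034
```

```bash
cat >> h.py <<'E'
A0=.458
def DP(a,d,z,r=.208):
    e=np.array([-np.sin(a),-np.cos(a)]);n=np.array([np.cos(a),-np.sin(a)])
    return C(*(HINGE+r*e+d*n),z)
def DR(a,sg,lag=0):
    b=a-lag;y=sg*(RC@[np.cos(b),-np.sin(b),0]);z=np.array([0,0,-1.])
    return np.c_[np.cross(y,z),y,z]
E
python3 - <<'E'
from plant import manip;from h import *
for sg in(1,-1):
  for a,d in((A0,.04),(A0,.015),(1.0,.027),(1.54,.027),(1.54,.07)):
    for z in(.215,.38):
      q=manip.ik(DP(a,d,z),DR(a,sg));print(sg,a,d,z,DP(a,d,z).round(3),None if q is None else np.round(q,2))
E
```

```text
1 0.458 0.04 0.215 [ 0.612 -0.231  0.215] [-0.4   0.06  1.45 -0.    1.63  0.11]
1 0.458 0.04 0.38 [ 0.612 -0.231  0.38 ] [-0.4   0.08  1.17 -0.    1.89  0.11]
1 0.458 0.015 0.215 [ 0.59  -0.219  0.215] [-0.4   0.01  1.51 -0.    1.62  0.11]
1 0.458 0.015 0.38 [ 0.59  -0.219  0.38 ] [-0.4   0.03  1.22 -0.    1.89  0.11]
1 1.0 0.027 0.215 [ 0.511 -0.157  0.215] [-0.35 -0.2   1.7  -0.    1.64  0.71]
1 1.0 0.027 0.38 [ 0.511 -0.157  0.38 ] [-0.35 -0.17  1.42 -0.    1.9   0.71]
1 1.54 0.027 0.215 [ 0.469 -0.053  0.215] [-0.17 -0.34  1.82 -0.    1.67  1.42]
1 1.54 0.027 0.38 [ 0.469 -0.053  0.38 ] [-0.17 -0.31  1.52 -0.    1.92  1.42]
1 1.54 0.07 0.215 [ 0.468 -0.096  0.215] [-0.25 -0.33  1.81 -0.    1.66  1.34]
1 1.54 0.07 0.38 [ 0.468 -0.096  0.38 ] [-0.25 -0.29  1.51 -0.    1.92  1.34]
-1 0.458 0.04 0.215 [ 0.612 -0.231  0.215] None
-1 0.458 0.04 0.38 [ 0.612 -0.231  0.38 ] None
-1 0.458 0.015 0.215 [ 0.59  -0.219  0.215] None
-1 0.458 0.015 0.38 [ 0.59  -0.219  0.38 ] None
-1 1.0 0.027 0.215 [ 0.511 -0.157  0.215] [-0.35 -0.2   1.7  -0.    1.64 -2.44]
-1 1.0 0.027 0.38 [ 0.511 -0.157  0.38 ] [-0.35 -0.17  1.42 -0.    1.9  -2.44]
-1 1.54 0.027 0.215 [ 0.469 -0.053  0.215] [-0.17 -0.34  1.82 -0.    1.67 -1.72]
-1 1.54 0.027 0.38 [ 0.469 -0.053  0.38 ] [-0.17 -0.31  1.52 -0.    1.92 -1.72]
-1 1.54 0.07 0.215 [ 0.468 -0.096  0.215] [-0.25 -0.33  1.81 -0.    1.66 -1.81]
-1 1.54 0.07 0.38 [ 0.468 -0.096  0.38 ] [-0.25 -0.29  1.51 -0.    1.92 -1.81]
```

```bash
python3 - <<'E'
from plant import manip;from h import *
import pickle
p=manip.observe()["ee_pos"];manip.movel([p[0],p[1],.41],.25)
manip.move_ptp(DP(A0,.045,.39),DR(A0,1))
print("down hit",manip.movel(DP(A0,.045,.215),.12,max_force=10),manip.observe()["ee_pos"],manip.observe()["clock"])
f0=np.array(manip.observe()["wrist_force"])
manip.movel(DP(A0,.027,.215),.06,max_force=25)
for a in np.arange(.56,1.47,.15):
    h=manip.movel(DP(a,.027,.215),.1,rot=DR(a,1),max_force=25)
    if h: print("hit",a);break
    print(round(a,2),(manip.observe()["wrist_force"]-f0).round(1))
s=manip.observe();c=manip.capture("wrist");print(s["clock"])
pickle.dump((s,c),open("w5.pkl","wb"));cv2.imwrite("pics/w5.png",c["color"][:,:,::-1])
E
```

```text
down hit False [ 0.6161437  -0.23344746  0.2157723 ] 20.7917
0.56 [ 0.2 -0.6  0.2]
0.71 [-0.2 -0.4  0.6]
0.86 [ 0.8 -0.2 -0.1]
1.01 [-0.4 -1.3  0.5]
1.16 [-0.1 -1.4 -0.3]
1.31 [-0.8 -1.  -0.3]
1.46 [-0.6 -1.7  1.1]
24.4083
```

View pics/w5.png

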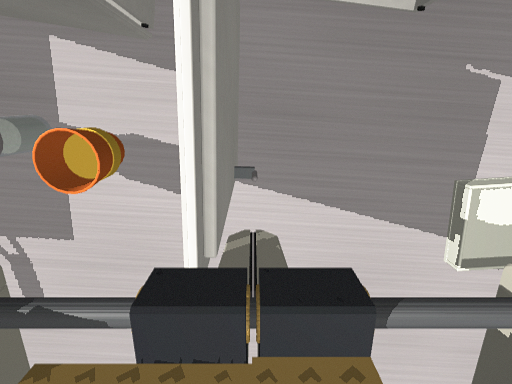

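The door now points towards the robot, with its top running from (195,0) to (195,265). The finger is behind its free end at about (222,250), and the cup at (75,160) is clear. I'll measure the angle and do the last push.

```bash
python3 - <<'E'
from plant import manip;from h import *
def ang(s,c):
    L=(cloud(wcal(s,c))-O)@RC
    m=(abs(L[...,2]-.275)<.006)&(L[...,0]<-.1)&(L[...,1]>.03);m[262:]=0
    p=L[m][:,:2].astype(np.float32);vx,vy,x,y=cv2.fitLine(p,cv2.DIST_HUBER,0,.01,.01).ravel()
    return len(p),np.arctan2(abs(vx),-vy*np.sign(vx)*-1) , np.percentile(p[:,1],[2,98])
import pickle
s,c=pickle.load(open("w5.pkl","rb"));r=ang(s,c);print(r)
a=r[1]; tgt=1.55
cmd=min(1.46+(tgt-a),1.60);print("cmd",cmd)
print(manip.movel(DP(cmd,.027,.215),.05,rot=DR(1.5,1),max_force=20))
manip.movel(DP(cmd,.075,.215),.1);manip.movel(DP(cmd,.10,.36),.2)
s=manip.observe();c=manip.capture("wrist");print(ang(s,c),s["clock"])
pickle.dump((s,c),open("w6.pkl","wb"))
c=manip.capture("top");cv2.imwrite("pics/t6.png",c["color"][:,:,::-1])
L=(cloud(c)-O)@RC
m=(abs(L[...,2]-.275)<.01)&(L[...,0]<-.1)&(L[...,0]>-.3)&(abs(L[...,1]-.11)<.03);p=L[m][:,:2].astype(np.float32)
print(len(p),cv2.fitLine(p,cv2.DIST_HUBER,0,.01,.01).ravel())
E
```

```text
(5488, np.float32(1.4581798), array([0.05320959, 0.1073673 ]))
cmd 1.5518202
False
(2222, np.float32(1.5422974), array([0.10574887, 0.22474401])) 26.5083
189 [ 0.9999939   0.00349233 -0.19978993  0.10777862]
```

View pics/t6.png

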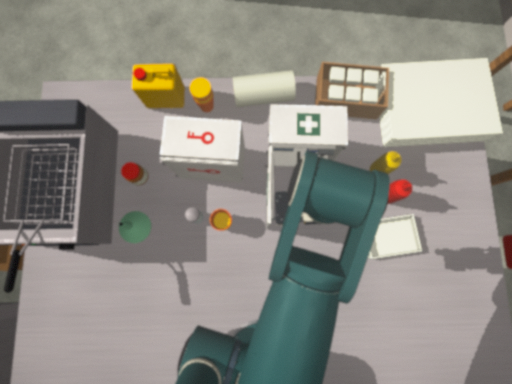

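The top view shows the aid door square to its cabinet, from (268,150) to (268,222), at about 1.55 rad. The key cabinet is shut, the bystanders haven't moved, and the gripper is clear of the door.

```bash
python3 - <<'E'
from plant import manip
manip.hold(.3);print(manip.finish_job())
E
```

```text
the job is handed in; nothing more can be done
None
```

The first-aid cabinet is open and the job is handed in at about 27 s: the door stands about square (roughly 1.55 rad), the key cabinet is shut, and nothing else was moved; the first press stopped short of the door, so I pressed again.

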